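Lock the die collar on the wide extruder barrel

TASK

Two clay-extruder barrels stand on the pottery bench, each with a die held under a captive steel collar. On the wider barrel, turn the collar clockwise (seen from above) until its lever lies squarely over the fixed steel tab that marks the locked position, and let go. Leave the collar of the narrower barrel as it is.

Things in the scene. Friction and masses are not known exactly. Their poses are not given: they have to be found in the camera images.
- wide_grip (a point): Upright black post, 16 mm diameter, on the end of the wide barrel's collar lever (steel, 14 mm wide). Point on its centre line, 23 mm below its top, 30 mm above the collar's top; 36 mm of post below it. Moves on a 95 mm circle about wide_hub. Steady friction (2 N at the post); stays where left. Starts 40 to 69 degrees short of the tab; end stops 30 degrees past the tab, 83 degrees before it.
- wide_hub (a point): Point on the vertical turning axis of the wide barrel's collar, level with the collar's top, 102 mm above the bench. Barrel: upright aluminium cylinder, 90 mm diameter, on a 136 mm foot disc fixed to the bench. Collar: steel ring round its top, 108 mm diameter, 22 mm high.
- wide_tab (a point): Locked mark: flat steel tab, 28 mm wide, sticking straight out of the fixed wide barrel, roughly towards the robot, 10 mm below the lever. Point on its upper face and centre line, 95 mm from the collar's axis, 20 mm from the tab's free end. Locked when the grip post stands directly above this point.
- narrow_grip (a point): Grip post of the other, narrower barrel (52 mm diameter, collar 70 mm, collar top 88 mm above the bench), made alike, with its own tab. Post 16 mm diameter, 75 mm from its collar's axis; point 23 mm below its top. Not to be turned.
Not all that is in view belongs to the job. What is shaped like the part that bears wide_grip but pink or turquoise is not meant.

How it is judged:
By the outcome, as a careful person would: the job done as asked, in the order asked, and still so for the second after the job is handed in, with the robot touching nothing.
It also fails if it takes over 29 s, if anything falls off the work surface, if the arm or the gripper's body presses on something with over 40 N, if the wrist force passes 120 N, or if a joint passes its speed limit or range.

ROBOT

A 6-joint arm with a two-finger parallel gripper is mounted at the origin on the work surface. World frame = base frame: x ahead of the robot, y to its left, z up, the work surface at z = 0. Lengths are in m, angles in rad, forces in N, time in s.
With the tool pointing down it reaches from about 0.3 to 0.85 m from the base axis. Payload 4.2 kg.
Tool frame: the origin (TCP) lies at the very end of the fingers, on their centre line; the grasp point (between the pads) lies 19 mm behind it; x points along the fingers, y is the direction in which the jaws open and shut, and the axes are right-handed (so a half turn about x gives the same grasp; the last joint's range is limited). The gripper opens to 91 mm and grips with 3 to 60 N. Pads are 32 mm wide; open, the fingers measure 118 mm over their backs; the gripper's body (76 mm by 178 mm) begins 60 mm behind the grasp point.
Start: joints at [1.169, 0.32, 1.565, -0, 1.257, -0.02], TCP at [0.214, 0.534, 0.214] pointing down, gripper open.
Joint ranges: [-3.11, 3.11], [-0.84, 2.01], [0.21, 2.61], [-1.34, 4.49], [0.05, 2.63], [-2.56, 2.56]. Speed limits (rad/s): [2.57, 2.57, 3.14, 3.14, 3.14, 3.14].

INTERFACE

Orientations are given as a rotation vector (axis times angle).
In Python, from bench import env, vision gives the robot as it stands.
- The arm moves only by the shell command python3 -m pendant 'ROWS' [OPENING]. ROWS is JSON, a list of rows, each a list of 2 entries, a list of its own where there are three numbers: the shift along the tool's x, y, z in mm, then the turn about the tool's x in degrees. In form: [[[tx, ty, tz], spin], ...]. A call has 1 to 10 rows; each row is the pose to reach, as a shift and turn from the pose measured when the call began, along the tool's axes at that moment; what a row does not reach only later rows make up. A row lasts 1/12 s, in which the tool goes at most 41.7 mm and 7.16 degrees, less where a joint would pass 70% of its speed; a pose out of reach is approached as far as the arm can. A call with a gripper value outside its range is refused whole. OPENING is the opening in per cent of the stroke, from 0 (shut) to 100 (fully open), set as the call begins (- or left out, the last holds). The fingers move at their own pace and stop on an object; the grip force is fixed at half the most. Time passes only in rows, so rows that repeat a pose let the fingers close. It gives the time, the measured TCP pose, the force and the opening at its end, in the units of the state.
- env.state(): the state, without advancing time (a new reading comes with each control period).
- vision.camera(name): name is "side" or "top" or "wrist"; returns a dict with "frame" (400x640x3 uint8, red, green, blue), "intrinsics" (3x3 intrinsics, pixels), "rvec" (rotation vector, rad) and "tvec" (3), from world to camera coordinates, as OpenCV has them. Camera axes: x right, y down, z forward; pixel columns grow to the right and rows downward; lengths in m; the calibration is good to about 2 mm. A picture is of the moment at which its call begins. There is no depth.
- env.job_done(): hands the job in, once; it reports no verdict.
The state is a dict: "time_s": time; "joint_positions": joint angles; "joint_vel": joint speeds; "joint_efforts": joint torques, N m; "tool_pos": TCP position; "orientation": TCP orientation; "wrist_force": force on the tool from outside, world axes, zero at the start; "moment": the same for the moment, N m; "width": finger opening in m.
Only numpy, scipy, OpenCV 4.12 (cv2) and the standard library are available. Lean on these libraries where they do the work, as an engineer would, in place of code of your own. Each camera call takes 0.05 s, during which the arm holds its last target. There are 200 camera calls.

## Working session

There is one attempt and no reset: what is moved stays moved. The work goes in short steps, Python scripts to look and compute and a shell command to move; the robot and the scene stay as the last step left them, time stands still between calls to the robot, and variables do not carry over. Pictures are saved under pics/ and viewed, about 8 in all and at most 12, crops included, and the job is handed in when it is done.

```bash
mkdir -p pics; ls; cat > h.py <<'E'
import numpy as np, cv2
from bench import env, vision
def cam(n,save=None):
    c=vision.camera(n)
    if save: cv2.imwrite('pics/'+save,c['frame'][:,:,::-1])
    R=cv2.Rodrigues(np.array(c['rvec'],float))[0]; return c['frame'],np.array(c['intrinsics']),R,np.array(c['tvec'],float).ravel()
def ray(c,uv):
    _,K,R,t=c; d=R.T@np.linalg.solve(K,[uv[0],uv[1],1.]); return -R.T@t,d
def onz(c,uv,z):
    o,d=ray(c,uv); return o+d*(z-o[2])/d[2]
def proj(c,p):
    _,K,R,t=c; q=K@(R@np.array(p)+t); return q[:2]/q[2]
E
python3 - <<'E'
from h import *
a=cam('top','top.png');b=cam('side','side.png')
s=env.state();print(s['time_s'],s['tool_pos'],s['orientation'],s['width'])
for c in(a,b):print(c[1].tolist(),(-c[2].T@c[3]).round(3),c[2].round(3).tolist())
E
```

```text
pics
0.1 [0.21406371 0.53320607 0.21321725] [ 0.29831745  1.55027078 -0.30072184] 0.09080855451115492
[[443.2205945198958, 0.0, 331.036734670983], [0.0, 443.2205945198958, 202.34687781327233], [0.0, 0.0, 1.0]] [ 0.24  -0.112  1.094] [[-0.033, -0.999, 0.002], [-0.973, 0.032, -0.227], [0.227, -0.009, -0.974]]
[[382.7987944779502, 0.0, 317.7673702135063], [0.0, 382.7987944779502, 196.81736365380846], [0.0, 0.0, 1.0]] [ 0.65  -0.912  0.671] [[0.962, 0.273, 0.017], [0.169, -0.546, -0.821], [-0.215, 0.792, -0.571]]
```

View pics/top.png

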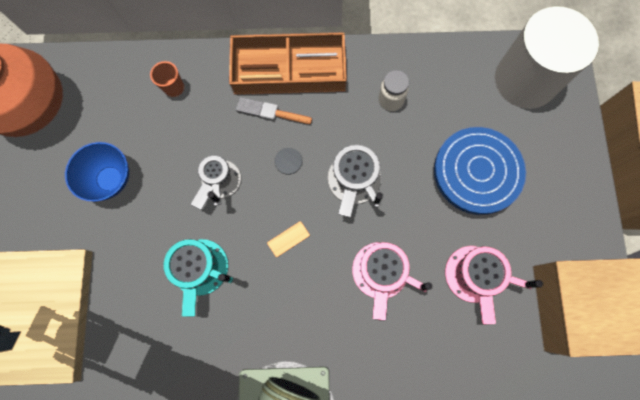

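View pics/side.png

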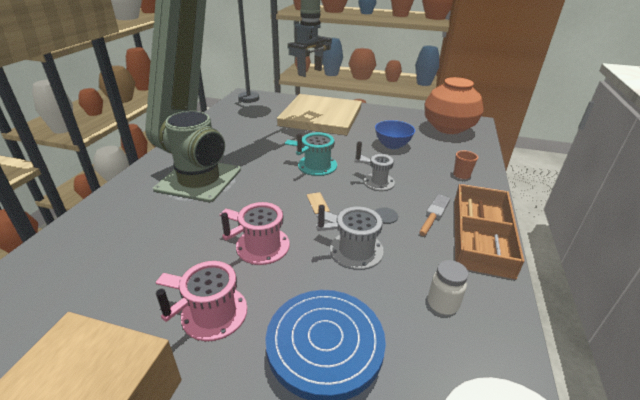

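The top view shows six candidate barrels:
- grey wide (356,167)
- grey narrow (213,170)
- turquoise (189,264)
- pink (384,267)
- pink (486,270)
- dark disc (288,161), not a barrel

The grey one at (356,167) fits: it is steel and aluminium, and wider than the other grey one. I'll confirm it in a crop and measure.

```bash
python3 - <<'E'
from h import *
a=cv2.imread('pics/top.png')[130:230,310:410];b=cv2.imread('pics/side.png')[190:280,300:400]
o=np.hstack([cv2.resize(a,(400,400),interpolation=2),cv2.resize(b,(400,400),interpolation=2)])
cv2.imwrite('pics/crop.png',o)
c=cam('top')
hub=onz(c,(356.5,167),.102);print('hub',hub)
for r in (.054,):
  print([proj(c,hub+r*np.array([np.cos(t),np.sin(t),0])).round(1).tolist() for t in (0,1.571,3.142,4.712)])
print('post top',onz(c,(378.5,199),.155),'tab',onz(c,(347.5,205),.09))
print(cv2.Rodrigues(env.state()['orientation'])[0].round(3))
E
```

```text
hub [ 0.55364657 -0.18392114  0.102     ]
[[355.5, 145.2], [333.5, 167.7], [357.6, 189.3], [379.5, 166.3]]
post top [ 0.46242352 -0.22466664  0.155     ] tab [ 0.46585984 -0.15965249  0.09      ]
[[-0.001  0.373  0.928]
 [-0.001  0.928 -0.373]
 [-1.    -0.001 -0.   ]]
```

View pics/crop.png

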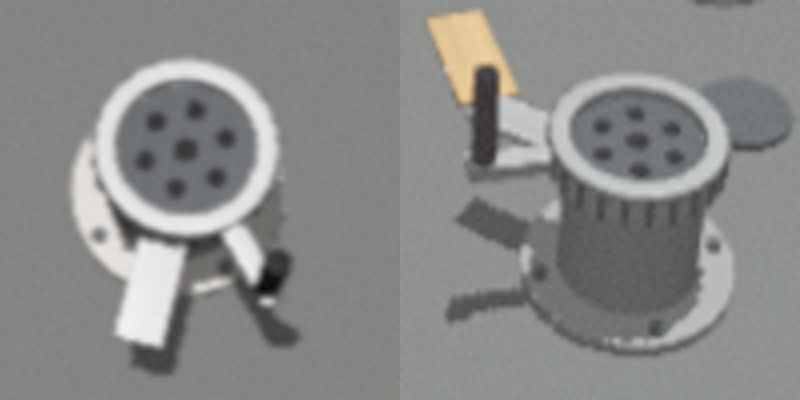

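```bash
python3 - <<'E'
from h import *
c=cam('top')
hub=onz(c,(356.8,167),.102);print('hub',hub)
def pol(n,p):
  v=(p-hub)[:2];print(n,p.round(4),'r',np.hypot(*v).round(4),'ang',np.degrees(np.arctan2(v[1],v[0])).round(1))
pol('ptop',onz(c,(379.3,195.5),.155));pol('pbot',onz(c,(377,204.5),.096))
for z in(.08,.088):
  pol('tabend',onz(c,(345,215),z));pol('tabnear',onz(c,(350.7,190),z))
g=cam('wrist')
E
```

```text
hub [ 0.55362387 -0.18462343  0.102     ]
ptop [ 0.4702 -0.2269  0.155 ] r 0.0935 ang -153.1
pbot [ 0.4635 -0.2275  0.096 ] r 0.0998 ang -154.5
tabend [ 0.4444 -0.1533  0.08  ] r 0.1136 ang 164.0
tabnear [ 0.5042 -0.1692  0.08  ] r 0.0518 ang 162.7
tabend [ 0.4428 -0.153   0.088 ] r 0.1153 ang 164.1
tabnear [ 0.5021 -0.1687  0.088 ] r 0.0539 ang 162.9
```

Wide hub is at about (0.554, -0.185). The post is at r≈95 mm, angle 206.5°, and the tab is at 163.7°, so it is 43° short, which agrees with the 40 to 69° given. I'm moving above the post.

```bash
python3 -m pendant '[[[0,-40,34],0],[[0,-72,61],0],[[0,-104,88],0],[[0,-135,115],0],[[0,-167,142],0],[[0,-198,169],0],[[0,-230,196],0],[[0,-262,223],0],[[0,-293,250],0],[[0,-305,260],0]]' 100; python3 -m pendant '[[[0,-32,27],0],[[0,-64,54],0],[[0,-96,81],0],[[0,-127,108],0],[[0,-159,135],0],[[0,-190,162],0],[[0,-222,189],0],[[0,-254,216],0],[[0,-285,243],0],[[0,-305,260],0]]'
python3 - <<'E'
from h import *
s=env.state();print(s['time_s'],s['tool_pos'],cv2.Rodrigues(s['orientation'])[0].round(3).tolist(),s['joint_positions'])
w=cam('wrist','w1.png');print(proj(w,[.4686,-.227,.155]),proj(w,[.5536,-.1846,.102]),proj(w,[.4624,-.1579,.086]))
E
```

```text
time_s: 1.08
tool_pos: [0.342, 0.1504, 0.214]
orientation: [0.299, 1.549, -0.302]
wrist_force: [-0.4, 0.1, 0.7]
width: 0.0913
time_s: 1.92
tool_pos: [0.4698, -0.2332, 0.2145]
orientation: [0.3, 1.548, -0.304]
wrist_force: [0.2, 0.6, 1.1]
width: 0.091
1.9167 [ 0.46978728 -0.23324178  0.21451424] [[0.001, 0.376, 0.927], [-0.003, 0.927, -0.376], [-1.0, -0.002, 0.002]] [-0.48147207  0.23860907  1.67826896 -0.00213742  1.22236311 -1.66637591]
[320.71366166 206.08141822] [385.61267332 247.42599411] [378.59840836 158.41351939]
```

View pics/w1.png

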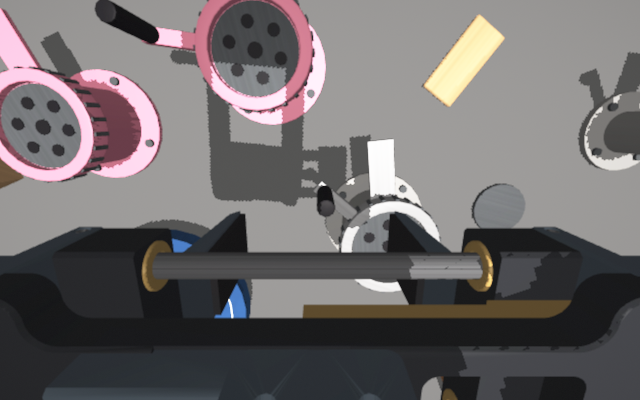

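The wrist view shows the grey wide collar, centre near (390,245), the post top at (326,208), and the tab's centre line from (381,140) to (383,195). Everything sits about 5 px right of prediction, so I'll fit against all three cameras.

```bash
python3 - <<'E'
from h import *
w=cam('wrist');s=cam('side');t=cam('top')
im=cv2.resize(w[0][130:300,290:450,::-1],None,fx=3.5,fy=3.5,interpolation=2)
cv2.imwrite('pics/w2.png',im)
st=env.state();p=np.array(st['tool_pos']);print(proj(w,p),proj(s,[.4686,-.227,.155]),proj(s,[.4686,-.227,.096]),proj(s,[.5536,-.1846,.102]))
print('cam',-w[2].T@w[3])
P=onz(w,(326,208),.155);H=onz(w,(390,245.5),.102);T=onz(w,(381,140),.086);N=onz(w,(383,190),.086)
print(P,H,T,N)
for q in(P,T,N):
  v=(q-H)[:2];print(np.hypot(*v),np.degrees(np.arctan2(v[1],v[0]))%360)
E
```

```text
[322.17198083 229.74001299] [319.48049242 205.21082846] [318.99568612 225.25971631] [357.75308405 219.22168431]
cam [ 0.40490892 -0.2064835   0.38475543]
[ 0.4737181 -0.2275587  0.155    ] [ 0.55515509 -0.18393407  0.102     ] [ 0.44732347 -0.15385935  0.086     ] [ 0.49864613 -0.16906621  0.086     ]
0.0923855562311586 208.17731582103787
0.11194706823892753 164.41597586305252
0.05843214338271856 165.25920076538517
```

View pics/w2.png

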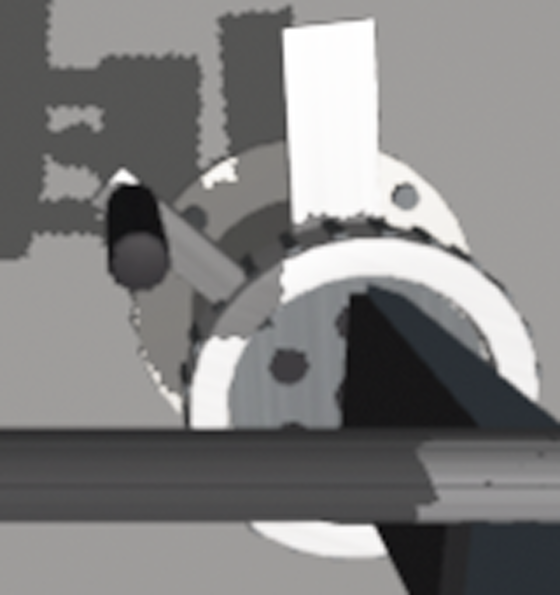

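```bash
python3 - <<'E'
from h import *
from scipy.optimize import least_squares
w=cam('wrist','w3.png');s=cam('side');t=cam('top')
print(env.state()['tool_pos'], np.abs(cv2.imread('pics/w3.png').astype(int)[130:300,290:450]-cv2.imread('pics/w1.png').astype(int)[130:300,290:450]).mean())
H=onz(w,(394,243.4),.102);P=onz(w,(329.7,204.9),.155);T=onz(w,(384,136.9),.086);N=onz(w,(385.7,192),.086)
print('wrist',H,P,T,N)
for q in(P,T,N):
  v=(q-H)[:2];print(np.hypot(*v),np.degrees(np.arctan2(v[1],v[0]))%360)
print('side',onz(s,(360.2,220.7),.102),onz(s,(321.2,206),.155),'top',onz(t,(356.8,167),.102),onz(t,(379.3,195.5),.155))
# collar ring bright pixels in the top view -> circle on plane
im=t[0].astype(int);m=np.uint8((im.min(2)>170)&(np.ptp(im,axis=2)<25))*255
m[:, :300]=0;m[:,420:]=0;m[:130]=0;m[230:]=0
c=max(cv2.findContours(m,0,1)[0],key=cv2.contourArea)[:,0]
q=np.array([onz(t,u,.102)[:2] for u in c]);h=np.array([.5536,-.1846])
a=np.arctan2(*(q-h).T[::-1]);r=np.hypot(*(q-h).T)
k=(r>.045)&(r<.062)&(abs(a)<2.2);f=least_squares(lambda x:np.hypot(*(q[k]-x[:2]).T)-x[2],[*h,.054],loss='soft_l1',f_scale=.001)
print(f.x,k.sum())
E
```

```text
[ 0.46861878 -0.22841208  0.21472899] 10.594044117647059
wrist [ 0.55094019 -0.17105508  0.102     ] [ 0.46916348 -0.21600293  0.155     ] [ 0.44203308 -0.14186939  0.086     ] [ 0.4984103  -0.15893051  0.086     ]
0.09331527594974234 208.79500978711644
0.11275000178342119 164.99797825699434
0.0539109915133928 167.00302332921655
side [ 0.5603191  -0.18852422  0.102     ] [ 0.47317956 -0.22878689  0.155     ] top [ 0.55362387 -0.18462343  0.102     ] [ 0.47021772 -0.22686247  0.155     ]
[ 0.53861045 -0.20524466  0.07791505] 51
```

```bash
python3 - <<'E'
from h import *
w0=cam('wrist');w=cam('wrist');print(env.state()['tool_pos'],env.state()['time_s'],np.abs(w0[0].astype(int)-w[0]).mean())
cv2.imwrite('pics/w4.png',cv2.resize(w[0][130:300,290:450,::-1],None,fx=3.5,fy=3.5,interpolation=2))
print(proj(w,[.4686,-.227,.155]),proj(w,[.5536,-.1846,.102]),-w[2].T@w[3])
for p in ([.4686,-.227,.155],[.5536,-.1846,.102],[.4624,-.1579,.086]): print('crop',(proj(w,p)-[290,130])*3.5)
E
```

```text
[ 0.4688302  -0.22847608  0.21497315] 2.3667 0.7677643229166666
[315.82218274 209.21047718] [381.29403303 249.98944775] [ 0.40231428 -0.19900184  0.38565822]
crop [ 90.37763957 277.23667012]
crop [319.5291156  419.96306712]
crop [295.57776665 109.81067107]
```

View pics/w4.png

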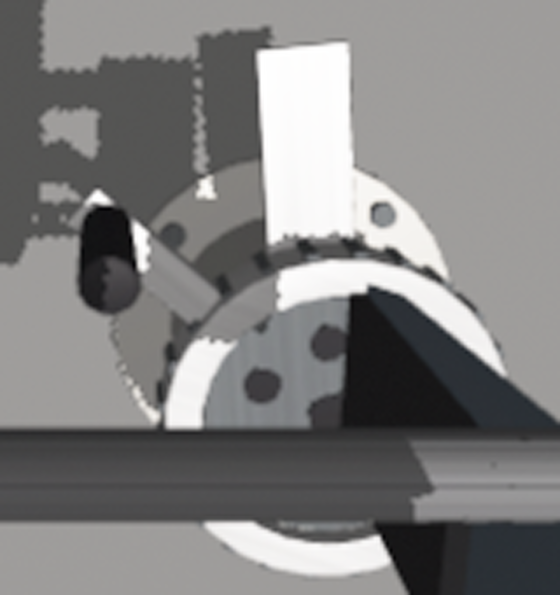

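Now settled: post top at crop (109,284), ring centre about (338,418), tab end (304,46), tab root (311,232).

```bash
python3 - <<'E'
from h import *
w=cam('wrist');f=lambda u,v,z:onz(w,(290+u/3.5,130+v/3.5),z)
H=f(338,418,.102);P=f(109,284,.155);T=f(304,46,.086);N=f(311,232,.086)
print('wrist',H,P,T,N)
for q in(P,T,N):
  v=(q-H)[:2];print(np.hypot(*v),np.degrees(np.arctan2(v[1],v[0]))%360)
print(env.state()['tool_pos'])
E
```

```text
wrist [ 0.55529185 -0.1791335   0.102     ] [ 0.47204166 -0.22352304  0.155     ] [ 0.4454557  -0.14948152  0.086     ] [ 0.50057316 -0.16593681  0.086     ]
0.09434524074175896 208.06682693693406
0.11376827492383901 164.89226029298666
0.05628753715970397 166.44071767773667
[ 0.46891541 -0.22859454  0.21501335]
```

All estimates agree that about 43° remains. Descend and close.

```bash
python3 -m pendant '[[[0,2.5,1],0],[[30,2.5,1],0],[[60,2.5,1],0],[[85,2.5,1],0],[[98,2.5,1],0],[[98,2.5,1],0]]' 100; python3 -m pendant '[[[2,0,0],0],[[2,0,0],0],[[2,0,0],0],[[2,0,0],0],[[2,0,0],0],[[2,0,0],0],[[2,0,0],0],[[2,0,0],0]]' 0
python3 - <<'E'
from h import *
s=env.state();p=np.array(s['tool_pos']);R=cv2.Rodrigues(s['orientation'])[0];print(p,s['width'],s['wrist_force'],R.round(3).tolist())
th0=207.3
for k in range(1,14):
  a=np.radians(th0-min(k*3.6,43.1));b=np.radians(th0);d=.095*np.array([np.cos(a)-np.cos(b),np.sin(a)-np.sin(b),0])
  print(k,(R.T@d*1000).round(1))
E
```

```text
time_s: 2.92
tool_pos: [0.4689, -0.2252, 0.1141]
orientation: [0.3, 1.555, -0.299]
wrist_force: [0.2, 0.2, 0.3]
width: 0.0912
time_s: 3.58
tool_pos: [0.4689, -0.2253, 0.1123]
orientation: [0.299, 1.555, -0.299]
wrist_force: [-0.4, -0.2, 0.4]
width: 0.0409
[ 0.4689496  -0.22525199  0.11232927] 0.04086230560893722 [-0.35865695 -0.16407056  0.37965613] [[-0.005, 0.372, 0.928], [0.001, 0.928, -0.372], [-1.0, -0.001, -0.005]]
1 [ 0.   4.  -4.4]
2 [ 0.   8.4 -8.5]
3 [  0.1  12.9 -12.4]
4 [  0.1  17.7 -15.9]
5 [  0.1  22.7 -19.2]
6 [  0.1  27.9 -22.1]
7 [  0.1  33.3 -24.7]
8 [  0.1  38.8 -26.9]
9 [  0.1  44.5 -28.8]
10 [  0.1  50.3 -30.4]
11 [  0.1  56.1 -31.5]
12 [  0.1  61.9 -32.3]
13 [  0.1  61.9 -32.3]
```

```bash
python3 -m pendant '[[[-2,0,0],0],[[-2,0,0],0],[[-2,0,0],0],[[-2,0,0],0],[[-2,0,0],0],[[-2,0,0],0],[[-2,0,0],0],[[-2,0,0],0]]' 0; python3 - <<'E'
from h import *
w=cam('wrist','w5.png');t=cam('top','t5.png');s=env.state();print(s['tool_pos'],s['width'])
a=cv2.resize(w[0][100:320,230:450,::-1],(400,400),interpolation=2);b=cv2.resize(t[0][130:230,310:410,::-1],(400,400),interpolation=2)
cv2.imwrite('pics/c5.png',np.hstack([a,b]))
E
```

```text
time_s: 4.25
tool_pos: [0.469, -0.2252, 0.1144]
orientation: [0.3, 1.555, -0.299]
wrist_force: [-0.4, 0.4, 1.3]
width: 0.0156
[ 0.46902987 -0.22525173  0.11441343] 0.015400467755602673
```

View pics/c5.png

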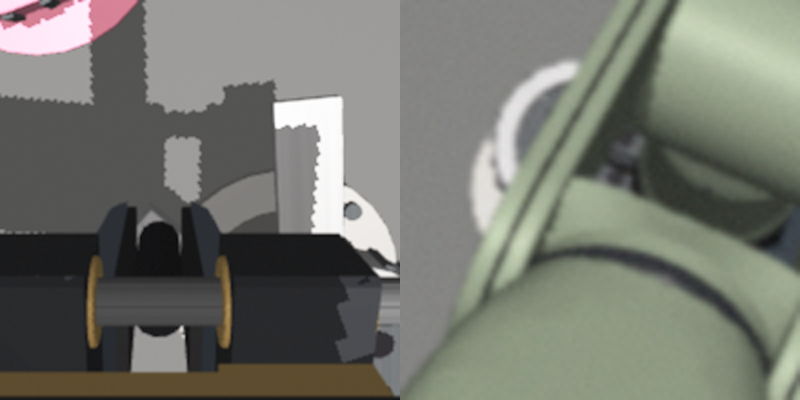

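The post is between the pads (width 15.5 mm). Turn along the arc.

```bash
python3 -m pendant '[[[0,4,-4.4],0],[[0,8.4,-8.5],0],[[0,13,-12.4],0],[[0,17.7,-16],0],[[0,22.7,-19.2],0],[[0,28,-22],0],[[0,33,-24.7],0],[[0,39,-27],0],[[0,44.5,-28.8],0],[[0,50,-30.4],0]]' 0;  python3 -m pendant '[[[0,5,-1],0],[[0,9,-1.5],0],[[0,9,-1.5],0],[[0,9,-1.5],0],[[0,9,-1.5],0]]' 0; python3 - <<'E'
from h import *
w=cam('wrist');s=env.state();p=np.array(s['tool_pos']);print(p,s['width'],s['wrist_force'])
v=(p-[.555,-.183,0])[:2];print(np.hypot(*v),np.degrees(np.arctan2(v[1],v[0]))%360)
cv2.imwrite('pics/c6.png',cv2.resize(w[0][100:320,230:450,::-1],(600,600),interpolation=2))
E
```

```text
time_s: 5.18
tool_pos: [0.4552, -0.1678, 0.1143]
orientation: [0.298, 1.563, -0.301]
wrist_force: [-10.8, -5.1, 6.4]
width: 0.0155
time_s: 5.6
tool_pos: [0.4559, -0.1585, 0.1143]
orientation: [0.298, 1.565, -0.301]
wrist_force: [-5.3, -1.0, 4.3]
width: 0.0151
[ 0.45597686 -0.15852826  0.11430778] 0.01556692752980351 [-5.79959034 -0.41448769  5.11178763]
0.10200219774188787 166.1185444270565
```

View pics/c6.png

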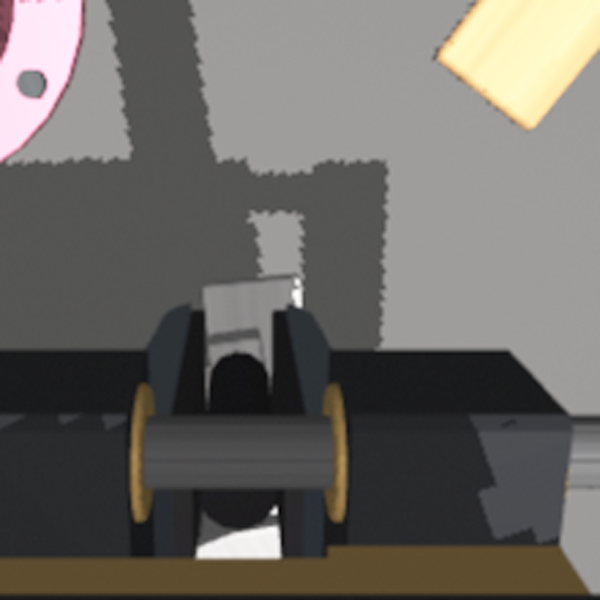

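The lever end is centred about 15 px (4 mm) left of the tab's centre line, and dead reckoning agrees at 3 to 4 mm. I'll go 4 mm further, ease the radial pull, release and rise.

```bash
python3 -m pendant '[[[0,2,2],0],[[0,4,3],0],[[0,4,3],0],[[0,4,3],0],[[0,4,3],0],[[0,4,3],0]]' 0;  python3 -m pendant '[[[0,0,0],0],[[0,0,0],0],[[0,0,0],0],[[0,0,0],0],[[0,0,0],0],[[0,0,0],0]]' 60; python3 -m pendant '[[[-30,0,0],0],[[-60,0,0],0],[[-90,0,-10],0],[[-105,0,-45],0],[[-105,0,-80],0],[[-105,0,-80],0],[[-105,0,-80],0],[[-105,0,-80],0]]' 60; python3 - <<'E'
from h import *
cam('wrist');w=cam('wrist');t=cam('top');print(env.state()['tool_pos'],(proj(w,[.4637,-.157,.086])))
a=cv2.resize(w[0][60:300,240:480,::-1],(480,480),interpolation=2);b=cv2.resize(t[0][150:230,320:370,::-1],(300,480),interpolation=2)
cv2.imwrite('pics/c7.png',np.hstack([a,b]))
E
```

```text
time_s: 6.15
tool_pos: [0.457, -0.1552, 0.1143]
orientation: [0.299, 1.572, -0.301]
wrist_force: [-9.3, -0.4, 9.6]
width: 0.0153
time_s: 6.65
tool_pos: [0.4573, -0.1552, 0.1142]
orientation: [0.299, 1.572, -0.301]
wrist_force: [0.9, 0.5, -0.1]
width: 0.0525
time_s: 7.32
tool_pos: [0.3859, -0.1259, 0.221]
orientation: [0.299, 1.57, -0.301]
wrist_force: [-1.1, 0.4, -0.9]
width: 0.0548
[ 0.38618541 -0.12604275  0.22047299] [315.73193828 261.11627369]
```

View pics/c7.png

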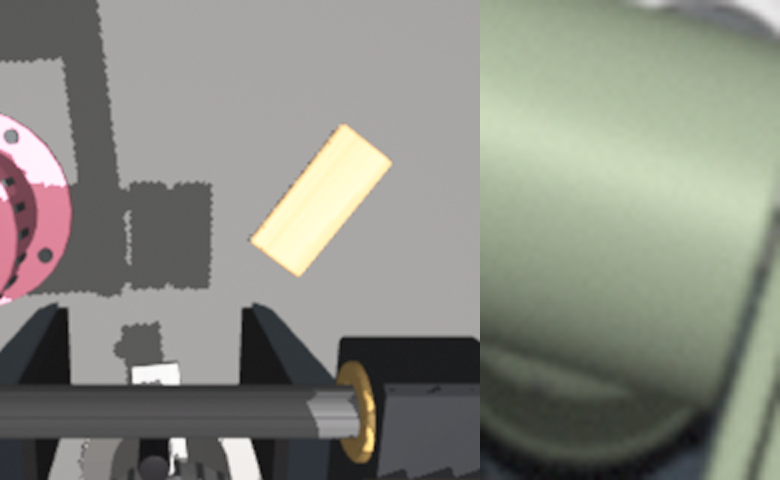

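I moved to the wrong side for the wrist camera. I'll go over the post, look, then step aside for the top view.

```bash
python3 -m pendant '[[[0,0,40],0],[[0,0,80],0],[[0,0,105],0],[[0,0,105],0],[[0,0,105],0],[[0,0,105],0],[[0,0,105],0],[[0,0,105],0]]' 60; python3 - <<'E'
from h import *
cam('wrist');w=cam('wrist','w8.png');s=cam('side','s8.png');print(env.state()['tool_pos'],(proj(w,[.4637,-.157,.086])))
E
python3 -m pendant '[[[0,40,0],0],[[0,80,0],0],[[0,120,0],0],[[0,160,0],0],[[0,200,0],0],[[0,240,0],0],[[0,280,0],0],[[0,300,0],0],[[0,300,0],0],[[0,300,0],0]]' 60; python3 - <<'E'
from h import *
w=cv2.imread('pics/w8.png');t=cam('top','t8.png')
a=cv2.resize(w[100:250,240:390],(450,450),interpolation=2);b=cv2.resize(t[0][150:225,320:375,::-1],(330,450),interpolation=2)
cv2.imwrite('pics/c8.png',np.hstack([a,b]))
E
```

```text
time_s: 8.13
tool_pos: [0.4828, -0.1648, 0.2184]
orientation: [0.299, 1.572, -0.301]
wrist_force: [-0.6, 0.8, 0.8]
width: 0.0546
[ 0.48316101 -0.16488053  0.21862405] [315.59246439 174.09064485]
time_s: 9.12
tool_pos: [0.5945, 0.1144, 0.2168]
orientation: [0.297, 1.572, -0.3]
wrist_force: [0.5, -0.5, -0.6]
width: 0.0547
```

View pics/c8.png

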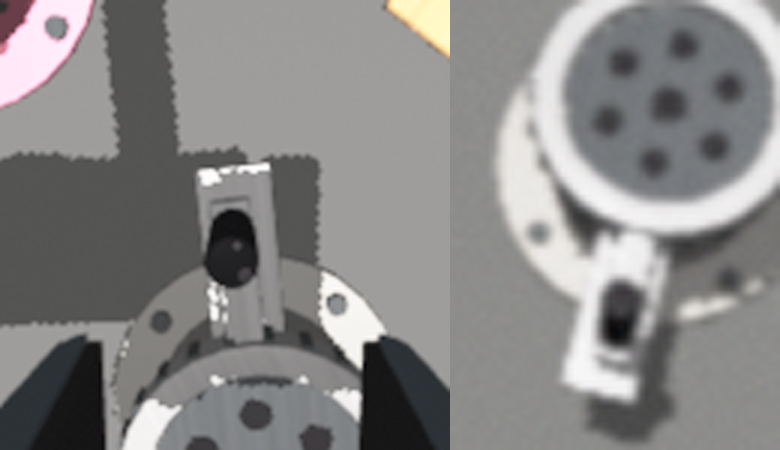

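```bash
python3 - <<'E'
from h import *
t=cam('top','t9.png');f=lambda u,v,z:onz(t,(320+(u-450)/6,150+v/6),z)
def A(n,q,H):
  v=(q-H)[:2];print(n,q.round(4),np.hypot(*v).round(4),(np.degrees(np.arctan2(v[1],v[0]))%360).round(1))
H=f(668,103,.102);print(H)
A('tab end',f(600,391,.086),H)
A('ptop',f(626,297,.155),H)
# dark post blob, fine
im=t[0][185:215,335:365].astype(int);m=np.uint8(im.max(2)<75);n,l,st,ce=cv2.connectedComponentsWithStats(m)
print(st,ce+[335,185])
i=1+st[1:,4].argmax();A('blob mid z.125',onz(t,ce[i]+[335,185],.125),H)
E
python3 - <<'E'
import cv2,numpy as np
a=cv2.imread('pics/t9.png')[178:220,328:368];b=cv2.imread('pics/w8.png')[145:215,295:345]
cv2.imwrite('pics/c9.png',np.hstack([cv2.resize(a,(400,420),interpolation=2),cv2.resize(b,(300,420),interpolation=2)]))
E
```

```text
[ 0.55325125 -0.18351227  0.102     ]
tab end [ 0.4428 -0.153   0.086 ] 0.1146 164.6
ptop [ 0.4634 -0.1611  0.155 ] 0.0926 166.0
[[  0   0  30  30 826]
 [  5   0   5   4  11]
 [ 22   4   8   4  19]
 [ 11  13   5  10  40]
 [ 19  23   1   2   2]
 [ 18  26   1   1   1]
 [ 18  28   1   1   1]] [[349.40556901 199.69249395]
 [342.         186.54545455]
 [360.26315789 190.52631579]
 [348.         202.275     ]
 [354.         208.5       ]
 [353.         211.        ]
 [353.         213.        ]]
blob mid z.125 [ 0.4642 -0.1594  0.125 ] 0.0923 164.8
```

View pics/c9.png

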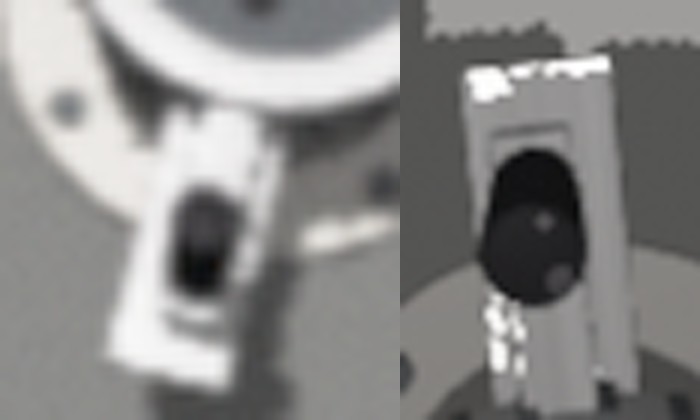

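Both views show the lever about 1.5–2 mm (1°) short. I'll make one small correction by re-closing on the post about 1.8 mm further on.

```bash
cat > j.py <<'E'
from h import *
s=env.state();p=np.array(s['tool_pos']);R=cv2.Rodrigues(s['orientation'])[0]
y=np.array([.374,.9274]);z=np.array([.9274,-.374])
g=(y@[.457,-.1552]+.0018)*y+(z@[.4637,-.157])*z
print(p,s['width'],'goal',g,'tool mm',(R.T@np.array([*(g-p[:2]),.114-p[2]])*1000).round(1))
E
python3 j.py
```

```text
[0.594213   0.11268996 0.21708582] 0.05455390393526081 goal [ 0.46403567 -0.15609807] tool mm [ 105.4 -297.3  -18.5]
```

```bash
python3 -m pendant '[[[0,-40,-3],0],[[0,-80,-5],0],[[0,-120,-8],0],[[0,-160,-10],0],[[0,-200,-13],0],[[0,-240,-15],0],[[0,-275,-17],0],[[0,-297,-18.5],0],[[0,-297,-18.5],0],[[0,-297,-18.5],0]]' 60; python3 -m pendant '[[[0,0,0],0]]' 60; python3 j.py
```

```text
time_s: 10.05
tool_pos: [0.4652, -0.1576, 0.2198]
orientation: [0.302, 1.571, -0.305]
wrist_force: [-0.1, 0.2, 0.7]
width: 0.0546
time_s: 10.13
tool_pos: [0.4649, -0.1577, 0.22]
orientation: [0.304, 1.57, -0.306]
wrist_force: [0.6, -0.1, -0.6]
width: 0.055
[ 0.4648588  -0.15766184  0.22001331] 0.054995158239923035 goal [ 0.46403567 -0.15609807] tool mm [106.    1.7   0.8]
```

```bash
python3 -m pendant '[[[30,1.7,0],0],[[60,1.7,0],0],[[90,1.7,0],0],[[105,1.7,0],0],[[105,1.7,0],0],[[105,1.7,0],0]]' 60; python3 j.py
```

```text
time_s: 10.63
tool_pos: [0.4635, -0.155, 0.1148]
orientation: [0.303, 1.571, -0.305]
wrist_force: [0.2, -0.6, -0.3]
width: 0.0542
[ 0.46346014 -0.15503154  0.11481621] 0.05422681638278066 goal [ 0.46403567 -0.15609807] tool mm [ 0.8 -0.8  1. ]
```

```bash
python3 -m pendant '[[[0,-0.8,0],0],[[0,-0.8,0],0],[[0,-0.8,0],0],[[0,-0.8,0],0],[[0,-0.8,0],0],[[0,-0.8,0],0],[[0,-0.8,0],0],[[0,-0.8,0],0],[[0,-0.8,0],0],[[0,-0.8,0],0]]' 0; python3 j.py
```

```text
time_s: 11.47
tool_pos: [0.463, -0.1561, 0.1151]
orientation: [0.303, 1.571, -0.305]
wrist_force: [-2.6, -2.1, 4.2]
width: 0.0156
[ 0.46301592 -0.15605309  0.11513035] 0.015638990063169086 goal [ 0.46403567 -0.15609807] tool mm [1.1 0.3 1. ]
```

Gripped at the corrected place (within 0.3 mm). Release, rise, look from above, then step aside.

```bash
python3 -m pendant '[[[0,0,0],0],[[0,0,0],0],[[0,0,0],0],[[0,0,0],0],[[0,0,0],0],[[0,0,0],0]]' 60; python3 -m pendant '[[[-30,0,0],0],[[-60,0,0],0],[[-90,0,0],0],[[-105,0,20],0],[[-105,0,20],0],[[-105,0,20],0],[[-105,0,20],0],[[-105,0,20],0]]' 60; python3 - <<'E'
from h import *
cam('wrist');cam('wrist','w10.png');print(env.state()['tool_pos'])
E
python3 -m pendant '[[[0,40,0],0],[[0,80,0],0],[[0,120,0],0],[[0,160,0],0],[[0,200,0],0],[[0,240,0],0],[[0,280,0],0],[[0,300,0],0],[[0,300,0],0],[[0,300,0],0]]' 60; python3 - <<'E'
from h import *
t=cam('top','t10.png')
a=t[0][178:220,328:368,::-1];b=cv2.imread('pics/w10.png')[135:215,295:345]
cv2.imwrite('pics/c10.png',np.hstack([cv2.resize(a,(457,480),interpolation=2),cv2.resize(b,(300,480),interpolation=2)]))
E
```

```text
time_s: 11.97
tool_pos: [0.463, -0.1559, 0.115]
orientation: [0.303, 1.572, -0.305]
wrist_force: [-0.3, -0.6, 0.2]
width: 0.0524
time_s: 12.63
tool_pos: [0.4823, -0.1632, 0.2179]
orientation: [0.304, 1.576, -0.305]
wrist_force: [-0.4, 0.4, -0.6]
width: 0.0548
[ 0.4826919  -0.16331956  0.21825546]
time_s: 13.57
tool_pos: [0.5952, 0.1153, 0.2154]
orientation: [0.301, 1.577, -0.304]
wrist_force: [-0.5, -0.3, -0.4]
width: 0.0546
```

View pics/c10.png

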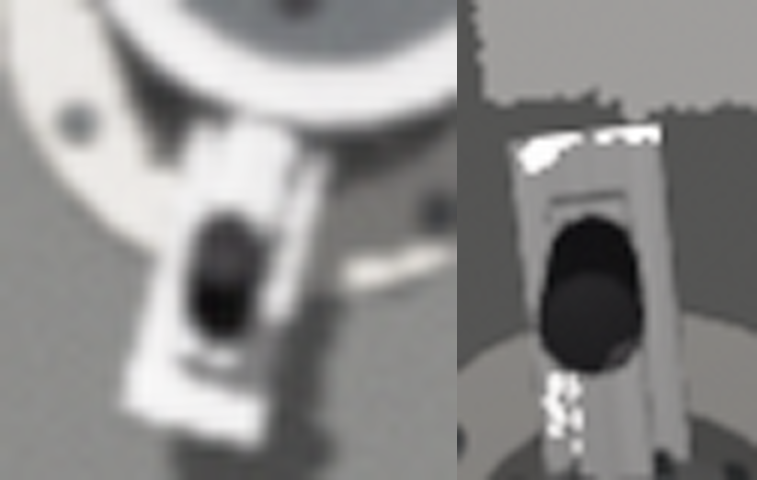

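The lever end is now centred on the tab: wrist crop lever centre ≈ 588 against the tab's 593, under 1 mm, with equal tab margins in the top view. Handing in.

```bash
python3 -c "
from h import *
env.job_done();s=env.state();print(s['time_s'],s['tool_pos'],s['wrist_force'])"
```

```text
the job is handed in; nothing more can be done
the job is handed in; nothing more can be done
```

The wide barrel's collar is turned clockwise about 43°, its lever lies over the locked tab, and the job is handed in. I gripped the post, turned it along its arc, and let go. Then I re-closed on it about 1.8 mm further along, because the first check showed the lever about 1° short.

- **Lever position:** In the last wrist picture the lever is within about 1 mm (0.6°) of the tab's centre line. In the top picture I judged its alignment by eye.
- **Narrow barrel:** I never touched its collar, and no move went down near it. I took no separate picture at the end to confirm it had not moved.
- **Limits:** The job took about 13.6 s of the 29 s allowed. The highest wrist force reported was about 13 N. The arm was clear of everything when I handed in.
- **Disagreements:** The cameras differed by up to about 10 mm on the wide collar's axis position. The top and wrist cameras agreed on the angle still to turn to within 0.5°, so I worked from that. The top-view circle fit of the collar failed and I dropped it. The final state printout after hand-in was refused, so it adds no check.

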